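Clamp the oilstone in its adjustable holder

ROBOT

A 6-joint arm with a two-finger parallel gripper is mounted at the origin on a cart in front of the work surface, level with it; the furniture and walls round the work are solid. World frame = base frame: x ahead of the robot, y to its left, z up, the work surface at z = 0. Lengths are in m, angles in rad, forces in N, time in s.
With the tool pointing down it reaches from about 0.25 to 0.775 m from the base axis. Payload 4 kg.
Tool frame: the origin (TCP) lies on the centre line of the jaws, within the pads' length; the fingertips stand manip.tips_ahead ahead of it and the grasp point (between the pads) lies 3 mm ahead of it (manip.tips_ahead is the distance from the TCP to the fingertips, in m); z points along the fingers, y is the line along which they close (so a half turn about z gives the same grasp; the last joint's range is limited). The gripper opens to 85 mm and grips with 20 to 120 N. Pads are 22 mm wide; open, the fingers measure 114 mm over their backs; the gripper's body (76 mm by 85 mm) begins 54 mm behind the grasp point. The pads swing forward as they close: fully open they stand 13 mm farther back than shut.
Start: joints at [1.232, 0.087, 1.371, -0, 1.684, -0.103], TCP at [0.128, 0.535, 0.253] pointing down, gripper open.
Joint ranges: [-3.1, 3.1], [-0.76, 2.03], [0.27, 2.55], [-1.08, 4.22], [0.17, 2.65], [-2.57, 2.57]. Speed limits (rad/s): [2.79, 2.79, 3.14, 3.14, 3.14, 3.14].

INTERFACE

Orientations are given as a unit quaternion [w, x, y, z].
In Python, from workcell import manip gives the robot as it stands.
- The arm moves only by the tool carry_out, never from a script. Its argument "targets" is a list of rows, each a list of 6 numbers: the shift along the tool's x, y, z in m, then the turn, a rotation vector about the tool's x, y, z in degrees. In form: [[x, y, z, wx, wy, wz], ...]. A call has 1 to 20 rows; each row shifts and turns the commanded pose from where the row before left it, along the tool's axes as they then stand; what a row does not reach is not made up. A row lasts 1/8 s, in which the tool goes at most 62.5 mm and 10.7 degrees, less where a joint would pass 70% of its speed; a pose out of reach is approached as far as the arm can. A call with a gripper value outside its range is refused whole. "jaw" is the opening in per cent of the stroke, from 0 (shut) to 100 (fully open), set as the call begins (left out, the last holds). The fingers move at their own pace and stop on an object; "squeeze" is the grip in N (left out, the last holds). Time passes only in rows, so rows that do not move let the fingers close. It gives the time, the measured TCP pose, the force, the opening and the grip force at its end, in the units of the state.
- manip.read_state(): the state, without advancing time (a new reading comes with each control period).
- manip.camera(name): name is "side" or "top" or "wrist"; returns (picture, depth): 384x512x3 uint8, red, green, blue; 384x512 float32, m along the optical axis (not along the pixel's ray), 0 where there is no reading.
- manip.get_calibration(name): a dict with "mtx" (3x3 intrinsics, pixels), "k1" (the pictures are not rectified: a ray, as slopes to the right and down, at radius r is drawn at 1 + k1 r^2 times it, then the intrinsics apply), "R" (3x3) and "t" (3): a world point X has camera coordinates R X + t; the wrist camera has in their place "hand_eye" (4x4, takes a point from camera to tool coordinates, whose origin is the TCP and whose axes are the flange's). Camera axes: x right, y down, z forward; pixel columns grow to the right and rows downward; lengths in m; the calibration is good to about 2 mm. A picture is of the moment at which its call begins: read the wrist's pose just before it. get_calibration takes no time and is no camera call.
- manip.sign_off(): hands the job in; it is judged then, once.
The state is a dict: "t": time; "joint_pos": joint angles; "qd": joint speeds; "joint_torque": joint torques, N m; "position": TCP position; "ee_rot": TCP orientation; "ft_force": force on the tool from outside, world axes, zero at the start; "ft_torque": the same for the moment, N m; "finger_gap": finger opening in m; "gripper_force": force on a finger pad.
Only numpy, scipy, OpenCV 4.12 (cv2) and the standard library are available. Lean on these libraries where they do the work, as an engineer would, in place of code of your own. Each camera call takes 0.05 s, during which the arm holds its last target. There are 200 camera calls.

TASK

Gently lay the large oilstone flat in the bed of the stone holder, between its two stops, while the sliding stop is still in its outermost hole. Then press in the spring button of the sliding stop and slide the stop past the second hole to the third, until the button pops fully out there and the stone is clamped against the sprung end stop. Do not force the button, the slide or the stone, and leave the other things on the bench where they are.

Things in the scene. Friction and masses are not known exactly. Their poses are not given: they have to be found in the camera images.
- oilstone: the large dark two-grit sharpening stone, a flat bar 50 x 150 x 28 mm (its x, y, z), about 0.4 kg, lying on the bench. Origin at the centre of its underside, y along its length. Either end first will do; it stays this way up.
- holder: the stone holder, screwed down: aluminium tube 66 mm wide (x), its flat top (the bed) 40 mm above the bench, from y = -165 to +200 mm. Origin on the bench, z up. Side lips 5 mm high, 57 mm apart inside, from y = -45 to +132. Three 22 mm holes along the middle, joined by a slot: first y = -145.5, second -120.5; the third is in a steel plate set anywhere from -86.5 to -68.5.
- end_stop: sprung end stop, dark steel bar across the bed at the +y end, 22 mm high above the bed. Origin on the holder's at rest; its face to the stone is at y = +137 mm in this frame. It gives up to 23 mm towards +y: 1 N at first, 2 N at 20 mm.
- fence: the sliding stop: dark steel crossbar (fence) 64 mm wide, 12 thick, its top 22 mm above the bed; it carries the button. Origin on the holder's at the start (travel 0); moves along the holder's +y: 25 mm in the second hole, 59 to 77 mm in the third (varies, not measured: find it by feel). Face to the stone at y = -69.5 mm in this frame. Pushing it on with the stone takes 5 to 13 N.
- button: the button: 20 mm steel collar, 2.5 mm proud of the bed when out, 10 mm stem, black thumb block 22 mm (x) by 16 mm (y, along the slide), 18 high, underside 10 mm and top 28 mm above the bed when out, 64 mm behind (-y of) the fence's back. Starts in the first (outermost, -y) hole. Fingers pressing on its side can hold it down. Origin on its axis, at bench height when out, lower when pressed.
- button_top (a point): top of the thumb block, 68 mm above the bench when out. Pressed 6.5 mm it clears the 4 mm thick top and can slide; bottom at 9.5 mm. Spring: 4 N at 0, 8.5 N at 6.5, 10.5 N at 9.5 mm. Let go between holes, it rides against the underside of the top and can still be pushed on; within 1 mm of the middle of any hole it pops out by itself and locks with 1 mm of play either way.
- slip_stone: bystander: thin slip stone 36 x 100 x 12 mm; origin under its centre.
- offcut_2: bystander: wood offcut 42 x 85 x 32 mm; origin under its centre.
- tape_measure: bystander: pocket tape measure 30 x 63 x 59 mm; origin under its centre.
- glue_bottle: bystander: glue bottle 59 mm across and 130 mm high; origin under its centre.

How it is judged:
On the way, in this order (a step that is already met when the one before it is completed fails the run):
1. the oilstone lies flat in the bed between fence and end stop, the stop still in the first hole with its button out (x of oilstone in the frame of holder between -0.005 and 0.005 m and z of oilstone in the frame of holder between 0.037 and 0.043 m and angle between the y axis of oilstone and the y axis of holder, either way round below 0.06 rad and angle between the z axis of oilstone and the z axis of holder, either way round below 0.04 rad and y of oilstone in the frame of holder between 0.003 and 0.064 m and z of button in the frame of holder above -0.0015 m and y of fence in the frame of holder below 0.003 m), for 0.2 s.
2. the button is pressed in and the stop slides with it, away from the first hole (z of button in the frame of holder below -0.0055 m and y of fence in the frame of holder between 0.008 and 0.056 m), for 0.05 s.
At the end, for the whole second after the job is handed in: Stop in the third hole (travel 57 to 79 mm), button fully out (within 1.5 mm). Oilstone at rest flat on the bed, touching the fence and the end stop (within 2 mm): height +-3 mm, sideways +-5 mm, along the holder within 0.06 rad, level within 0.04 rad (x of oilstone in the frame of holder between -0.005 and 0.005 m and z of oilstone in the frame of holder between 0.037 and 0.043 m and angle between the y axis of oilstone and the y axis of holder, either way round below 0.06 rad and angle between the z axis of oilstone and the z axis of holder, either way round below 0.04 rad and y of oilstone in the frame of fence between 0.0035 and 0.0075 m and y of oilstone in the frame of end_stop between 0.06 and 0.064 m and y of fence in the frame of holder between 0.057 and 0.079 m and z of button in the frame of holder above -0.0015 m and linear speed of oilstone below 0.02 m/s).
It fails at once if the button is forced: pressed on its bottom, or dragged against the edge of a hole, with more than 25 N (contact force between button and holder above 25 N).
It fails at once if the stone is squeezed by the fence with more than 25 N (contact force between fence and oilstone above 25 N).
It fails at once if the stone is dropped or rammed into the holder with more than 60 N (contact force between oilstone and holder above 60 N).
It fails at once if a bystander (slip stone, offcut, tape measure or glue bottle) is moved by more than 30 mm (distance of any of slip_stone, offcut_2, tape_measure, glue_bottle from where it was at the start of the episode above 0.03 m).
It also fails if it takes over 54 s, if anything falls off the work surface, if the arm or the gripper's body presses on something with over 40 N, if the wrist force passes 120 N, or if a joint passes its speed limit or range.

## Working session

There is one attempt and no reset: what is moved stays moved. The work goes in short steps, Python scripts to look and compute and a tool call to move; the robot and the scene stay as the last step left them, time stands still between calls to the robot, and variables do not carry over. Pictures are saved under pics/ and viewed, at most 10 in all, crops included, and the job is handed in when it is done.

Besides the shell and the picture viewer there is one more tool, called after "Emit:" by a JSON object that holds its "api" and its "payload". carry_out: Moves the arm, as the interface text tells. Its arguments: {"type":"object","properties":{"targets":{"type":"array"},"jaw":{"type":"number"},"squeeze":{"type":"number"}},"required":["targets"]}

```bash
mkdir -p pics; ls
python3 - <<'E'
from workcell import manip
import cv2,numpy as np
s=manip.read_state();print(s['t'],s['position'],s['ee_rot'],manip.tips_ahead)
for n in("top","side"):
    im,d=manip.camera(n);cv2.imwrite(f"pics/{n}0.png",im[:,:,::-1]);np.savez(f"{n}0.npz",im=im,d=d)
for n in("top","side","wrist"):
    print(n,manip.get_calibration(n))
E
```

```text
pics
0.0 [0.12833273 0.53436288 0.25212827] [-2.46038483e-04  1.17607352e-01  9.93059572e-01 -1.06663869e-03] 0.022
top {'mtx': array([[412.59687455,   0.        , 255.80508489],
       [  0.        , 412.59687455, 184.17431986],
       [  0.        ,   0.        ,   1.        ]]), 'k1': -0.11770433428844457, 'R': array([[-0.02388269, -0.99938658, -0.02561389],
       [-0.99644461,  0.02586739, -0.0801812 ],
       [ 0.08079458,  0.02360788, -0.99645115]]), 't': array([-0.08803939,  0.53203713,  1.10000974])}
side {'mtx': array([[352.93196404,   0.        , 261.54638655],
       [  0.        , 352.93196404, 188.40742101],
       [  0.        ,   0.        ,   1.        ]]), 'k1': 0.023116889254652283, 'R': array([[-0.97484542, -0.22284099,  0.00427861],
       [-0.10677161,  0.4500628 , -0.88659083],
       [ 0.19564314, -0.86474584, -0.46253475]]), 't': array([0.51995887, 0.17288762, 0.87215678])}
wrist {'mtx': array([[295.6896604 ,   0.        , 254.47592109],
       [  0.        , 295.6896604 , 186.27472282],
       [  0.        ,   0.        ,   1.        ]]), 'k1': -0.009483261276984529, 'hand_eye': array([[-7.85034656e-04, -9.46786220e-01, -3.21862140e-01,
         8.28298680e-02],
       [ 9.99999691e-01, -7.26833678e-04, -3.00993158e-04,
         4.85287712e-04],
       [ 5.10359311e-05, -3.21862277e-01,  9.46786498e-01,
        -1.19716837e-01],
       [ 0.00000000e+00,  0.00000000e+00,  0.00000000e+00,
         1.00000000e+00]])}
```

View pics/top0.png

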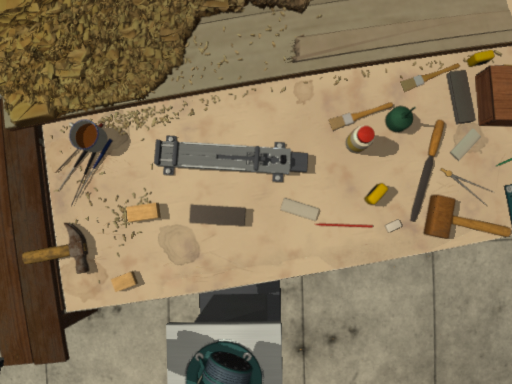

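View pics/side0.png

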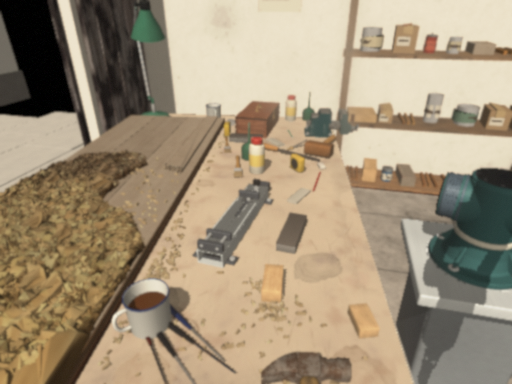

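```bash
cat > h.py <<'E'
import numpy as np,cv2
from workcell import manip
from scipy.spatial.transform import Rotation as Ro
def rays(n,uv,s=None):
    c=manip.get_calibration(n);K=c['mtx'];uv=np.atleast_2d(uv).astype(float)
    q=np.c_[(uv[:,0]-K[0,2])/K[0,0],(uv[:,1]-K[1,2])/K[1,1]];p=q.copy()
    for _ in range(20): p=q/(1+c['k1']*(p**2).sum(1,keepdims=True))
    d=np.c_[p,np.ones(len(p))]
    if n=='wrist':
        w=s['ee_rot'];R=Ro.from_quat([w[1],w[2],w[3],w[0]]).as_matrix();H=c['hand_eye']
        return s['position']+R@H[:3,3], d@(R@H[:3,:3]).T
    return -c['R'].T@c['t'], d@c['R']
def onz(n,uv,z,s=None):
    o,d=rays(n,uv,s);return o+d*((z-o[2])/d[:,2])[:,None]
def pts(n,uv,dep,s=None):
    o,d=rays(n,uv,s);return o+d*np.asarray(dep)[:,None]
E
python3 - <<'E'
from h import *
a=np.load('top0.npz');b=np.load('side0.npz')
im=a['im'][:,:,::-1];d=a['d']
c=cv2.resize(im[125:230,145:320],None,fx=4.5,fy=4.5,interpolation=cv2.INTER_CUBIC);cv2.imwrite('pics/c1.png',c[:600,:800])
c=cv2.resize(b['im'][170:310,185:320,::-1],None,fx=4.2,fy=4.2,interpolation=cv2.INTER_CUBIC);cv2.imwrite('pics/c2.png',c[:600])
v,u=np.mgrid[0:384,0:512];P=pts('top',np.c_[u.ravel(),v.ravel()],d.ravel()).reshape(384,512,3)
np.save('P.npy',P)
for nm,(x0,x1,y0,y1) in dict(holder=(150,312,130,190),stone=(185,252,200,230),slip=(278,322,195,222),off=(122,162,200,223),off2=(108,140,270,292)).items():
    m=np.zeros(d.shape,bool);m[y0:y1,x0:x1]=1;m&=(P[:,:,2]>(.007 if nm!='holder' else .025))&(d>0)
    q=P[m];r=cv2.minAreaRect(q[:,:2].astype(np.float32));print(nm,r,np.median(q[:,2]),m.sum())
q=P[240:260,200:300].reshape(-1,3);print(np.median(q[:,2]))
E
```

```text
holder ((0.6030729413032532, -0.03648880124092102), (0.4123232960700989, 0.06768391281366348), 84.69490814208984) 0.03617026627551134 3750
stone ((0.4480621814727783, 0.005534693598747253), (0.1480182707309723, 0.05056788772344589), 85.45468139648438) 0.027479332307868476 1028
slip ((0.4593312740325928, -0.21717439591884613), (0.10027176886796951, 0.035473793745040894), 70.96004486083984) 0.009726409033403938 393
off ((0.4660978317260742, 0.22195424139499664), (0.052707307040691376, 0.10714909434318542), 7.752974987030029) 0.03148053082837721 532
off2 ((0.27211645245552063, 0.2676789462566376), (0.03870076313614845, 0.06087430194020271), 21.331777572631836) 0.02336209677759782 319
-0.00016130348857057442
```

View pics/c1.png

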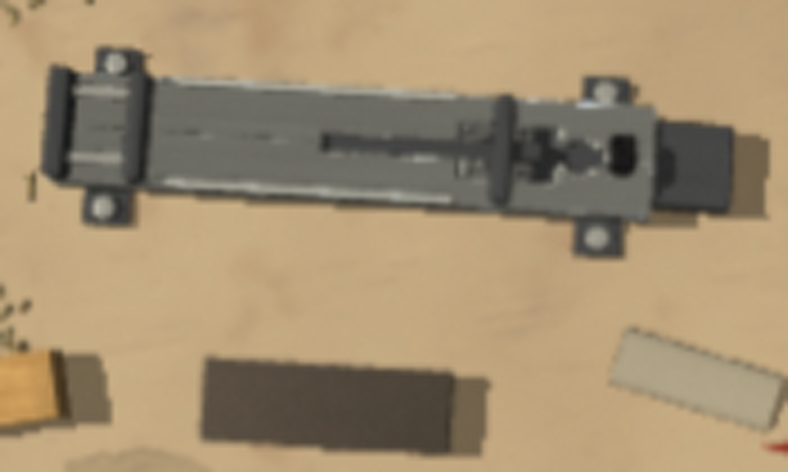

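View pics/c2.png

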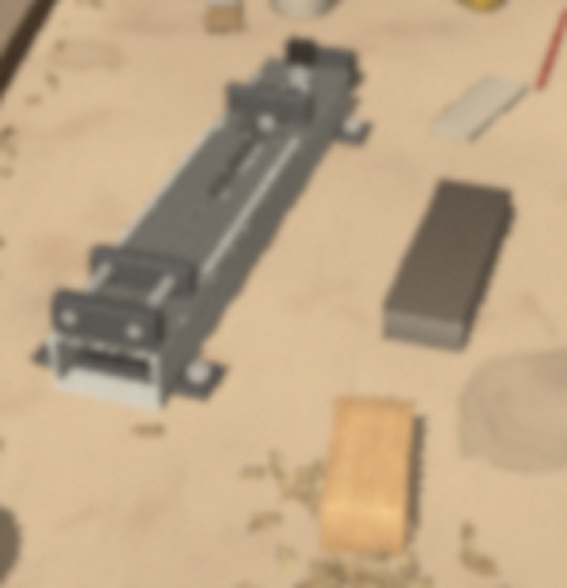

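Emit:
{"api": "carry_out", "payload": {"targets": [[-0.0442,-0.0393,0,0,0,0],[-0.0442,-0.0393,0,0,0,0],[-0.0442,-0.0393,0,0,0,0],[-0.0442,-0.0393,0,0,0,0],[-0.0442,-0.0393,0,0,0,0],[-0.0442,-0.0393,0,0,0,0],[-0.0442,-0.0393,0,0,0,0],[-0.0442,-0.0393,0,0,0,0],[-0.0442,-0.0393,0,0,0,0],[-0.0442,-0.0393,0,0,0,0],[-0.0442,-0.0393,0,0,0,0],[0,0,0,0,0,10.2],[0,0,0,0,0,10.2],[0,0,0,0,0,10.2],[0,0,0,0,0,10.2],[0,0,0,0,0,10.2],[0,0,0,0,0,10.2],[0,0,0,0,0,10.2],[0,0,0,0,0,10.2]], "jaw": 100}}

```text
t: 2.48
position: [0.5, 0.0009, 0.2526]
ee_rot: [-0.001, 0.74, 0.673, -0.0]
ft_force: [-0.4, -0.2, 0.4]
finger_gap: 0.0855
gripper_force: 0.0
```

Run:
```python
from h import *
s=manip.read_state();im,d=manip.camera('wrist')
import pickle;pickle.dump((s,im,d),open('w1.pkl','wb'))
cv2.imwrite('pics/w1.png',cv2.resize(im[:,:,::-1],(800,600),interpolation=cv2.INTER_CUBIC))
v,u=np.mgrid[0:384,0:512]
P=pts('wrist',np.c_[u.ravel(),v.ravel()],d.ravel(),s).reshape(384,512,3);np.save('Pw.npy',P)
ok=d>0
def rect(m,nm):
    q=P[m];r=cv2.minAreaRect(q[:,:2].astype(np.float32));print(nm,r,np.median(q[:,2]),m.sum())
X,Y,Z=P[...,0],P[...,1],P[...,2]
rect(ok&(abs(Z-.028)<.006)&(X<.52)&(X>.40)&(abs(Y-.005)<.1),'stone')
rect(ok&(Z>.052)&(Z<.066)&(abs(X-.6)<.06)&(Y>.07)&(Y<.24),'endstop')
rect(ok&(Z>.056)&(Z<.065)&(abs(X-.6)<.06)&(Y<-.08)&(Y>-.145),'fence')
rect(ok&(Z>.064)&(Z<.075)&(abs(X-.6)<.06)&(Y<-.14)&(Y>-.24),'block')
rect(ok&(abs(Z-.04)<.004)&(abs(X-.6)<.06)&(abs(Y)<.08),'bed')
print(np.median(Z[ok&(abs(X-.52)<.01)&(abs(Y)<.1)]))
```

```text
stone ((0.44920089840888977, 0.006991155445575714), (0.1494085043668747, 0.05078176409006119), 85.29532623291016) 0.027068506012332683 5181
endstop ((0.6180791258811951, 0.12899461388587952), (0.04340329021215439, 0.06531459838151932), 85.06873321533203) 0.05952755648920141 1566
fence ((0.5978460907936096, -0.10413660109043121), (0.012501951307058334, 0.06428758054971695), 85.4790267944336) 0.060717552170716976 458
block ((0.5890822410583496, -0.1729716658592224), (0.017118558287620544, 0.015149898827075958), 1.2549687623977661) 0.06733777703625232 137
bed ((0.6071708798408508, 1.2382864952087402e-05), (0.16579397022724152, 0.06755101680755615), 84.84969329833984) 0.037178065282997774 2001
0.30807718105918386
```

View pics/w1.png

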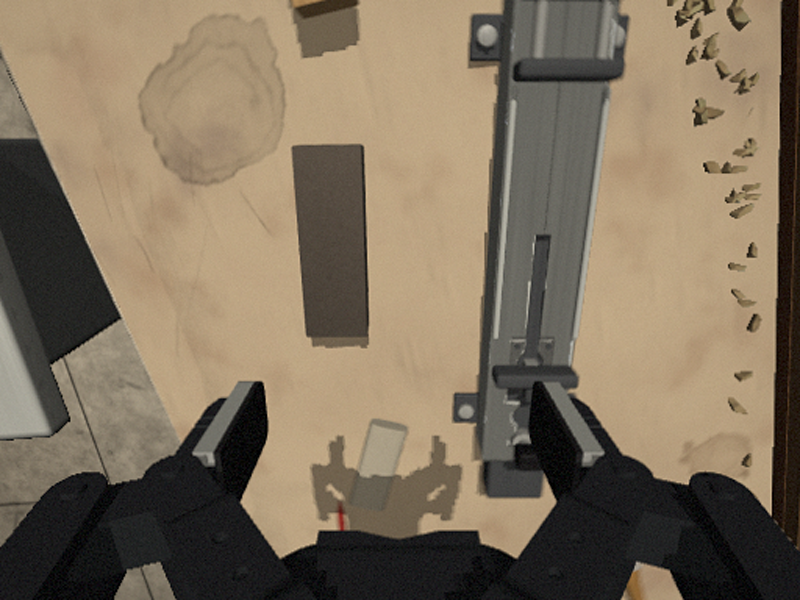

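Emit:
{"api": "carry_out", "payload": {"targets": [[0.001,-0.0514,0,0,0,-0.5],[0,0,0.055,0,0,0],[0,0,0.055,0,0,0],[0,0,0.055,0,0,0],[0,0,0.035,0,0,0],[0,0,0.018,0,0,0],[0,0,0.006,0,0,0],[0,0,0,0,0,0]], "jaw": 100}}

```text
t: 3.52
position: [0.4492, 0.0065, 0.0294]
ee_rot: [-0.0, 0.735, 0.678, -0.0]
ft_force: [1.1, 1.2, -0.0]
finger_gap: 0.0853
gripper_force: 0.0
```

Emit:
{"api": "carry_out", "payload": {"targets": [[0,0,0,0,0,0],[0,0,0,0,0,0],[0,0,0,0,0,0],[0,0,0,0,0,0],[0,0,0,0,0,0],[0,0,0,0,0,0]], "jaw": 40, "squeeze": 50}}

```text
t: 4.28
position: [0.45, 0.0064, 0.0306]
ee_rot: [0.001, 0.735, 0.678, 0.001]
ft_force: [-1.3, 0.4, 6.4]
finger_gap: 0.0492
gripper_force: 56.4
```

Emit:
{"api": "carry_out", "payload": {"targets": [[0,0,-0.02,0,0,0],[0,0,-0.05,0,0,0.4],[0,0,-0.03,0,0,0],[0.004,0.03,0,0,0,0],[0.004,0.045,0,0,0,0],[0.004,0.045,0,0,0,0],[0,0.027,0,0,0,0],[0,0.01,0,0,0,0],[0,0,0,0,0,0]]}}

```text
t: 5.4
position: [0.6057, 0.0047, 0.1276]
ee_rot: [-0.001, 0.737, 0.676, -0.001]
ft_force: [-0.2, -0.6, -5.1]
finger_gap: 0.0496
gripper_force: 55.1
```

Run:
```python
from h import *
s=manip.read_state();print(s['position'],s['ee_rot'],s['ft_force'],s['ft_torque'])
import pickle
v,u=np.mgrid[0:384,0:512]
for n in('wrist','top'):
    im,d=manip.camera(n);pickle.dump((s,im,d),open(n+'2.pkl','wb'))
    P=pts(n,np.c_[u.ravel(),v.ravel()],d.ravel(),s).reshape(384,512,3)
    X,Y,Z=P[...,0],P[...,1],P[...,2];ok=d>0
    def rect(m,nm):
        q=P[m];r=cv2.minAreaRect(q[:,:2].astype(np.float32));print(n,nm,r,np.median(q[:,2]),m.sum())
    rect(ok&(abs(Z-.128)<.01)&(X>.5)&(abs(Y)<.11)&(im.max(2)<110),'stone')
    rect(ok&(Z>.056)&(Z<.065)&(abs(X-.6)<.06)&(Y<-.08)&(Y>-.145),'fence')
    rect(ok&(Z>.056)&(Z<.066)&(abs(X-.61)<.06)&(Y>.1)&(Y<.13),'end')
    cv2.imwrite(f'pics/{n}2.png',cv2.resize(im[:,:,::-1],(800,600)))
```

```text
[0.60571095 0.0047219  0.12759456] [-0.0013423   0.7373383   0.67552127 -0.00120326] [-0.21456682 -0.55935463 -5.07657078] [0.05113572 0.02399368 0.02445701]
wrist stone ((0.6068984270095825, 0.017950143665075302), (0.12390243262052536, 0.07675737887620926), 85.03023529052734) 0.12398103201305916 26356
wrist fence ((0.0, 0.0), (0.0, 0.0), 0.0) nan 0
wrist end ((0.6176825165748596, 0.11933396011590958), (0.024269189685583115, 0.06622957438230515), 85.02369689941406) 0.06073033139321468 2657
top stone ((0.6042917370796204, 0.003942079842090607), (0.14758458733558655, 0.05002693831920624), 84.87705993652344) 0.12489187216127118 532
top fence ((0.5968124866485596, -0.10960666835308075), (0.021093716844916344, 0.06154176592826843), 87.92469024658203) 0.06155213336863019 101
top end ((0.6104442477226257, 0.11639067530632019), (0.0210943054407835, 0.053890954703092575), 85.46791076660156) 0.06089535902136112 98
  return _methods._mean(a, axis=axis, dtype=dtype,
  ret = ret.dtype.type(ret / rcount)
```

View pics/wrist2.png

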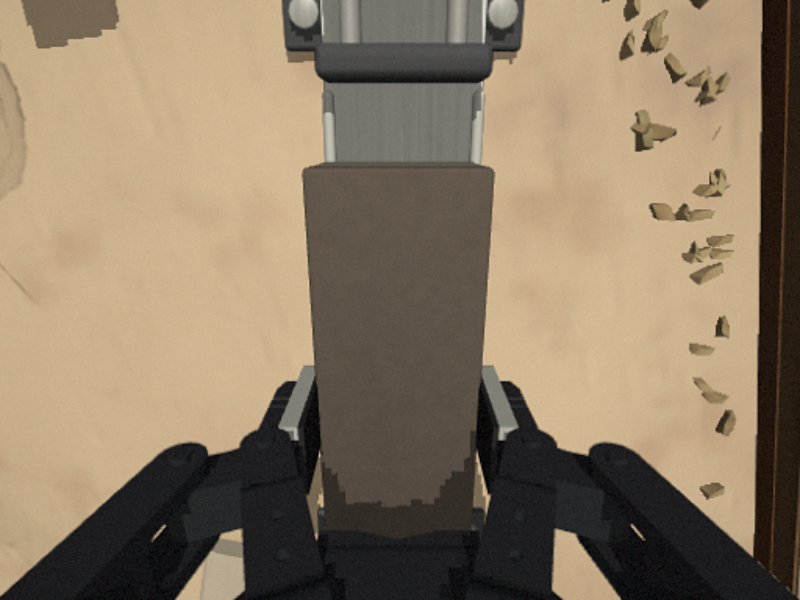

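Emit:
{"api": "carry_out", "payload": {"targets": [[0,0.0023,0.01,0,0,0],[0,0,0.02,0,0,0],[0,0,0.015,0,0,0],[0,0,0.006,0,0,0],[0,0,0.002,0,0,0],[0,0,0,0,0,0]]}}

```text
t: 6.25
position: [0.6093, 0.0045, 0.0769]
ee_rot: [0.0, 0.737, 0.676, 0.0]
ft_force: [0.4, -0.1, -5.0]
finger_gap: 0.0494
gripper_force: 55.0
```

Emit:
{"api": "carry_out", "payload": {"targets": [[0,0,0.001,0,0,0],[0,0,0.001,0,0,0],[0,0,0.001,0,0,0],[0,0,0,0,0,0]]}}

```text
t: 6.75
position: [0.6088, 0.0045, 0.0732]
ee_rot: [-0.0, 0.737, 0.676, -0.0]
ft_force: [-0.1, -1.2, -4.4]
finger_gap: 0.0492
gripper_force: 55.0
```

Emit:
{"api": "carry_out", "payload": {"targets": [[0,-0.0006,0.001,0,0,0],[0,0,0.001,0,0,0],[0,0,0,0,0,0]]}}

```text
t: 7.12
position: [0.6082, 0.0045, 0.0711]
ee_rot: [-0.0, 0.737, 0.676, -0.0]
ft_force: [-0.1, 0.2, -5.1]
finger_gap: 0.0492
gripper_force: 55.1
```

Emit:
{"api": "carry_out", "payload": {"targets": [[0,0,0.001,0,0,0],[0,0,0,0,0,0]]}}

```text
t: 7.38
position: [0.6084, 0.0045, 0.0707]
ee_rot: [0.0, 0.737, 0.676, 0.0]
ft_force: [-1.4, -0.5, -3.1]
finger_gap: 0.0498
gripper_force: 55.2
```

Emit:
{"api": "carry_out", "payload": {"targets": [[0,0,0.001,0,0,0],[0,0,0,0,0,0]]}}

```text
t: 7.62
position: [0.6084, 0.0045, 0.0706]
ee_rot: [0.0, 0.737, 0.676, 0.0]
ft_force: [-3.5, -0.3, 4.0]
finger_gap: 0.0491
gripper_force: 56.1
```

Emit:
{"api": "carry_out", "payload": {"targets": [[0,0,0,0,0,0],[0,0,0,0,0,0],[0,0,0,0,0,0],[0,0,-0.02,0,0,0],[0,0,-0.055,0,0,0],[0,0,-0.055,0,0,0],[-0.05,0,0,0,0,0],[-0.06,0,0,0,0,0],[-0.06,0,0,0,0,0],[-0.06,0,0,0,0,0],[0,0,0,0,0,0]], "jaw": 100}}

```text
t: 9.0
position: [0.5873, -0.2292, 0.1988]
ee_rot: [0.0, 0.74, 0.673, -0.001]
ft_force: [-0.2, 0.1, -0.2]
finger_gap: 0.0856
gripper_force: 0.0
```

Run:
```python
from h import *
s=manip.read_state();print(s['position'],s['ee_rot'],s['ft_force'])
import pickle
v,u=np.mgrid[0:384,0:512]
n='wrist'
im,d=manip.camera(n);pickle.dump((s,im,d),open(n+'3.pkl','wb'))
P=pts(n,np.c_[u.ravel(),v.ravel()],d.ravel(),s).reshape(384,512,3)
X,Y,Z=P[...,0],P[...,1],P[...,2];ok=d>0
def rect(m,nm):
    q=P[m]
    if len(q): print(nm,cv2.minAreaRect(q[:,:2].astype(np.float32)),np.median(q[:,2]),m.sum())
rect(ok&(abs(Z-.068)<.005)&(abs(X-.608)<.04)&(Y>-.06)&(Y<.095),'stone')
rect(ok&(abs(Z-.060)<.0045)&(abs(X-.6)<.06)&(Y<-.08)&(Y>-.13),'fence')
rect(ok&(Z>.056)&(Z<.066)&(abs(X-.61)<.06)&(Y>.1)&(Y<.13),'end')
rect(ok&(abs(Z-.067)<.003)&(abs(X-.59)<.03)&(Y>-.2)&(Y<-.145),'block')
rect(ok&(abs(Z-.04)<.005)&(abs(X-.59)<.05)&(Y>-.2)&(Y<-.06),'bed')
cv2.imwrite(f'pics/{n}3.png',cv2.resize(im[:,:,::-1],(800,600)))
```

```text
[ 0.58730186 -0.22918781  0.19875361] [ 3.16926555e-04  7.39536899e-01  6.73115730e-01 -5.37251105e-04] [-0.19243693  0.12209814 -0.2350376 ]
fence ((0.5977361798286438, -0.10470899939537048), (0.01357240043580532, 0.06394053250551224), 84.74248504638672) 0.06066738249130171 1431
block ((0.5917404294013977, -0.17392152547836304), (0.015862837433815002, 0.02116021141409874), 85.08045959472656) 0.06695332864854475 484
bed ((0.5950121283531189, -0.1359664648771286), (0.11587098985910416, 0.06644530594348907), 84.85965728759766) 0.03559126267357926 3823
```

View pics/wrist3.png

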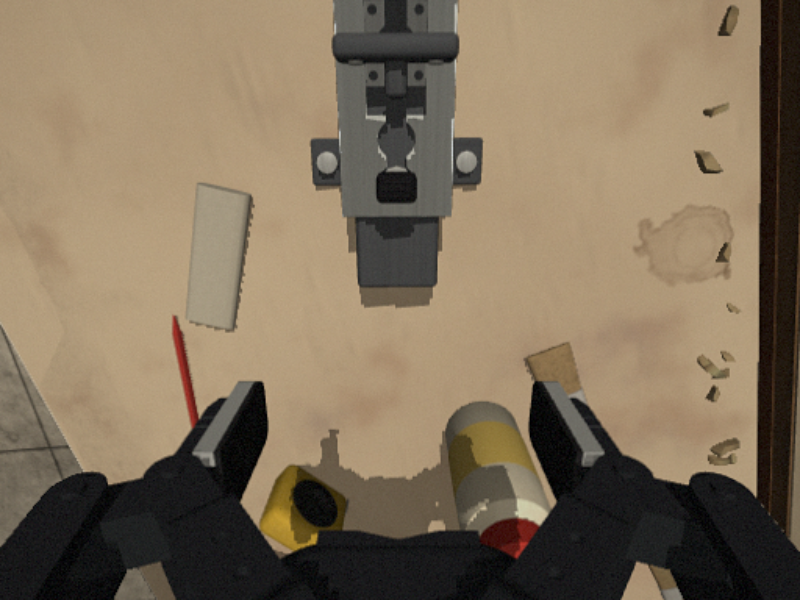

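Emit:
{"api": "carry_out", "payload": {"targets": [[0.03,-0.0008,0,0,0,-0.4],[0.0255,0,0.03,0,0,0],[0,0,0.05,0,0,0],[0,0,0.03,0,0,0],[0,0,0.012,0,0,0],[0,0,0.003,0,0,0],[0,0,0,0,0,0]], "jaw": 50}}

```text
t: 9.93
position: [0.5931, -0.1693, 0.076]
ee_rot: [0.001, 0.735, 0.678, 0.001]
ft_force: [-0.4, -0.2, 1.0]
finger_gap: 0.0427
gripper_force: 0.0
```

Emit:
{"api": "carry_out", "payload": {"targets": [[-0.0045,-0.001,0.002,0,0,0.3],[0,0,0,0,0,0],[0,0,0,0,0,0]]}}

```text
t: 10.3
position: [0.5908, -0.1739, 0.0727]
ee_rot: [0.0, 0.737, 0.676, 0.0]
ft_force: [0.2, 0.3, 0.2]
finger_gap: 0.0425
gripper_force: 0.0
```

Emit:
{"api": "carry_out", "payload": {"targets": [[0,0.0008,0,0,0,0],[0,0,0,0,0,0],[0,0,0,0,0,0],[0,0,0,0,0,0],[0,0,0,0,0,0]], "jaw": 0, "squeeze": 50}}

```text
t: 10.92
position: [0.5915, -0.1737, 0.0726]
ee_rot: [0.0, 0.737, 0.676, 0.0]
ft_force: [-1.0, 0.1, 3.4]
finger_gap: 0.0206
gripper_force: 52.0
```

Emit:
{"api": "carry_out", "payload": {"targets": [[0,0,0.002,0,0,0],[0,0,0.002,0,0,0],[0,0,0.002,0,0,0],[0,0,0.001,0,0,0],[0,0,0,0,0,0]]}}

```text
t: 11.55
position: [0.5916, -0.1737, 0.0664]
ee_rot: [0.0, 0.737, 0.676, 0.0]
ft_force: [-3.9, 1.2, 8.1]
finger_gap: 0.0208
gripper_force: 52.6
```

Emit:
{"api": "carry_out", "payload": {"targets": [[0,0,0.001,0,0,0],[0,0,0.001,0,0,0],[0,0,0,0,0,0]]}}

```text
t: 11.92
position: [0.5916, -0.1738, 0.0647]
ee_rot: [0.0, 0.737, 0.676, 0.0]
ft_force: [-4.7, 0.9, 8.9]
finger_gap: 0.0207
gripper_force: 52.8
```

Emit:
{"api": "carry_out", "payload": {"targets": [[0.001,-0.0005,0,0,0,0],[0.001,0,0,0,0,0],[0.001,0,0,0,0,0]]}}

```text
t: 12.3
position: [0.5917, -0.1719, 0.0651]
ee_rot: [0.002, 0.737, 0.676, -0.0]
ft_force: [-3.7, -2.0, 8.6]
finger_gap: 0.0205
gripper_force: 52.8
```

Emit:
{"api": "carry_out", "payload": {"targets": [[0.0012,0,0.0004,0,0,0],[0.0012,0,0,0,0,0],[0.0012,0,0,0,0,0],[0.0012,0,0,0,0,0]]}}

```text
t: 12.8
position: [0.5921, -0.1671, 0.0647]
ee_rot: [0.002, 0.737, 0.676, -0.0]
ft_force: [-3.7, -1.4, 8.6]
finger_gap: 0.0207
gripper_force: 52.8
```

Emit:
{"api": "carry_out", "payload": {"targets": [[0.002,0,0,0,0,0],[0.0025,0,0,0,0,0],[0.0025,0,0,0,0,0],[0.0025,0,0,0,0,0],[0.0025,0,0,0,0,0],[0.0025,0,0,0,0,0],[0.0025,0,0,0,0,0],[0.002,0,0,0,0,0]]}}

```text
t: 13.8
position: [0.5938, -0.1481, 0.0647]
ee_rot: [0.002, 0.737, 0.676, -0.0]
ft_force: [-3.0, -1.4, 8.5]
finger_gap: 0.0209
gripper_force: 52.8
```

Emit:
{"api": "carry_out", "payload": {"targets": [[0.002,0,0,0,0,0],[0.002,0,0,0,0,0],[0.0025,0,0,0,0,0],[0.0025,0,0,0,0,0],[0.0025,0,0,0,0,0],[0.0025,0,0,0,0,0],[0.0025,0,0,0,0,0],[0.002,0,0,0,0,0],[0,0,0,0,0,0]]}}

```text
t: 14.92
position: [0.5954, -0.1304, 0.0648]
ee_rot: [0.002, 0.737, 0.676, -0.001]
ft_force: [-4.2, -3.3, 8.8]
finger_gap: 0.0208
gripper_force: 52.8
```

Emit:
{"api": "carry_out", "payload": {"targets": [[0,0,0,0,0,0],[0,0,0,0,0,0],[0,0,0,0,0,0],[0,0,-0.02,0,0,0],[0,0,-0.05,0,0,0],[0,0,0,0,0,0]], "jaw": 100}}

```text
t: 15.68
position: [0.5984, -0.1295, 0.1404]
ee_rot: [0.006, 0.737, 0.676, 0.003]
ft_force: [0.0, -0.2, -0.2]
finger_gap: 0.0857
gripper_force: 0.0
```

Run:
```python
from h import *
s=manip.read_state();print(s['position'],s['ee_rot'],s['ft_force'])
import pickle
v,u=np.mgrid[0:384,0:512]
n='wrist'
im,d=manip.camera(n);pickle.dump((s,im,d),open(n+'4.pkl','wb'))
P=pts(n,np.c_[u.ravel(),v.ravel()],d.ravel(),s).reshape(384,512,3)
a=np.array([.0872,.9962]);O=np.array([.6046,-.0289]);HY=(P[...,:2]-O)@a
X,Y,Z=P[...,0],P[...,1],P[...,2];ok=d>0
def rect(m,nm):
    q=P[m]
    if len(q): print(nm,cv2.minAreaRect(q[:,:2].astype(np.float32)),np.median(q[:,2]),np.percentile(HY[m],[1,50,99]),m.sum())
A=ok&(abs(X-.6)<.05)
rect(A&(abs(Z-.060)<.003)&(HY>-.05)&(HY<-.01),'fence')
rect(A&(abs(Z-.067)<.003)&(HY>-.01)&(HY<.1),'stone')
rect(A&(abs(Z-.060)<.005)&(HY<-.08)&(HY>-.13),'block')
for r in range(150,384,12): print(r,[(int(1000*HY[r,c]),int(1000*Z[r,c])) for c in (254,)],im[r,[225,240,254,270,285]].mean(1).astype(int))
cv2.imwrite(f'pics/{n}4.png',cv2.resize(im[:,:,::-1],(800,600)))
```

```text
[ 0.598427   -0.12946605  0.14043274] [0.00566233 0.73665797 0.67623347 0.00335645] [ 0.00044518 -0.162108   -0.19630001]
fence ((0.6017457842826843, -0.06121163070201874), (0.011711218394339085, 0.06363740563392639), 84.33834838867188) 0.06090184883888247 [-0.03786258 -0.03199464 -0.02695338] 1708
stone ((0.6066432595252991, -0.019139787182211876), (0.03905081748962402, 0.05095871537923813), 85.15375518798828) 0.0669737248457066 [-0.00953289  0.01070847  0.02879067] 6207
block ((0.5950695276260376, -0.13046787679195404), (0.01587238535284996, 0.021451475098729134), 84.35233306884766) 0.06055677177647588 [-0.10975485 -0.10077528 -0.09436314] 620
150 [(-65, 33)] [103  29  37  86 106]
162 [(-74, 32)] [103  69  69  86 103]
174 [(-84, 32)] [ 96  88  70  95 100]
186 [(-93, 35)] [ 95  33 150 122  99]
198 [(-95, 58)] [97 28 23 91 98]
210 [(-103, 60)] [ 99  17  17  98 103]
222 [(-127, 31)] [100  32  40 103 103]
234 [(-138, 31)] [100 101  70 103 102]
246 [(-149, 32)] [100  68  66  99 104]
258 [(-160, 35)] [100 104 106 101 106]
270 [(-197, 0)] [160 151 159 159 154]
282 [(-212, 0)] [159 156 161 158 156]
294 [(-227, 0)] [159 156 156 158 158]
306 [(-243, 0)] [163 156 136  94  92]
318 [(-260, -1)] [ 90  90  88 115  91]
330 [(-276, 0)] [92 84 91 89 85]
342 [(-293, 0)] [25 53 90 39 27]
354 [(-89, 195)] [32 22 29 23 27]
366 [(-89, 200)] [20 19 26 31 24]
378 [(-89, 203)] [27 12 23 22 11]
```

View pics/wrist4.png

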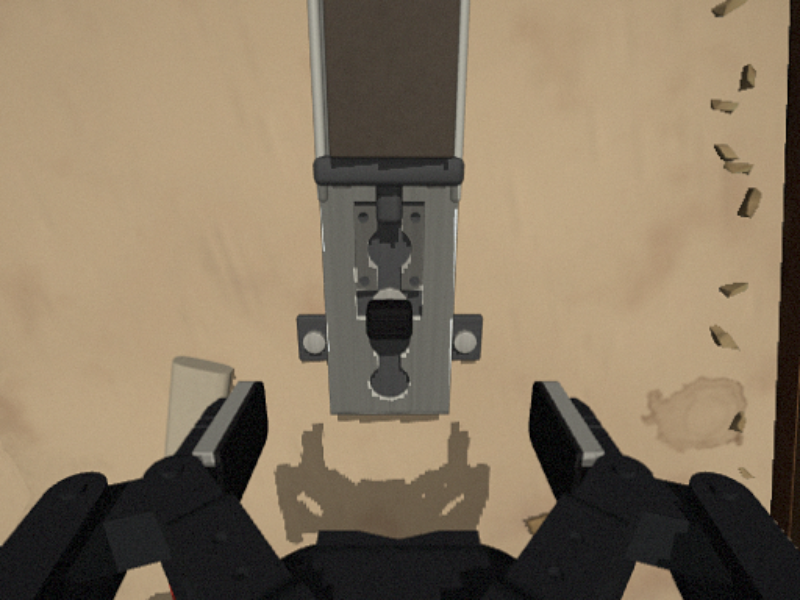

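Run:
```python
from h import *
import pickle
s,im,d=pickle.load(open('wrist4.pkl','rb'))
a=np.array([.0872,.9962]);O=np.array([.6046,-.0289])
uv=np.array([[390,228],[390,249],[390,270],[416,217],[416,282],[390,379],[390,412],[390,320]])/1.5625
print(((onz('wrist',uv,.040,s)[:,:2]-O)@a*1000).round(1))
c=cv2.resize(im[120:265,190:310,::-1],None,fx=4,fy=4,interpolation=cv2.INTER_CUBIC);cv2.imwrite('pics/c4.png',c)
```

```text
[ -60.4  -70.8  -81.4  -55.1  -87.7 -142.5 -163.2 -108.2]
```

View pics/c4.png

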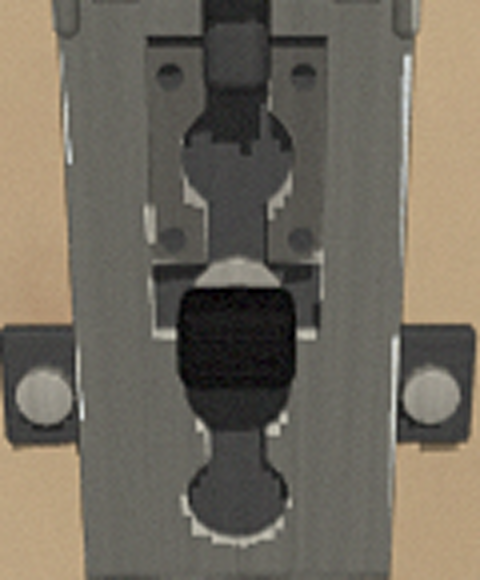

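Emit:
{"api": "carry_out", "payload": {"targets": [[0.02,0,0,0,0,0],[0.025,0,0,0,0,0],[0,0,0,0,0,0],[0,0,0.03,0,0,0],[0,0,0.02,0,0,0],[0,0,0.01,0,0,0],[0,0,0,0,0,0]], "jaw": 40}}

```text
t: 16.6
position: [0.598, -0.0835, 0.0716]
ee_rot: [-0.001, 0.737, 0.676, -0.001]
ft_force: [0.0, -0.3, -0.2]
finger_gap: 0.0342
gripper_force: 0.0
```

Emit:
{"api": "carry_out", "payload": {"targets": [[0.002,0.0015,0.001,0,0,0],[0.002,0,0,0,0,0],[0.002,0,0,0,0,0],[0.001,0,0,0,0,0]]}}

```text
t: 17.1
position: [0.6013, -0.0786, 0.0729]
ee_rot: [0.002, 0.737, 0.676, -0.001]
ft_force: [-0.4, -5.8, 1.2]
finger_gap: 0.0342
gripper_force: 3.3
```

Emit:
{"api": "carry_out", "payload": {"targets": [[0.0015,0,0,0,0,0],[0.0015,0,0,0,0,0],[0.0015,0,0,0,0,0],[0.0015,0,0,0,0,0],[0.0015,0,0,0,0,0],[0.0015,0,0,0,0,0],[0.0015,0,0,0,0,0]]}}

```text
t: 17.98
position: [0.602, -0.07, 0.0729]
ee_rot: [0.003, 0.737, 0.676, -0.002]
ft_force: [-0.5, -9.4, 1.6]
finger_gap: 0.0341
gripper_force: 4.9
```

Emit:
{"api": "carry_out", "payload": {"targets": [[0.0012,0,0,0,0,0],[0.0012,0,0,0,0,0],[0.0012,0,0,0,0,0],[0.0012,0,0,0,0,0],[0.0012,0,0,0,0,0],[0.0012,0,0,0,0,0]]}}

```text
t: 18.73
position: [0.6027, -0.063, 0.0729]
ee_rot: [0.003, 0.737, 0.676, -0.002]
ft_force: [-1.2, -8.7, 0.8]
finger_gap: 0.0341
gripper_force: 5.0
```

Emit:
{"api": "carry_out", "payload": {"targets": [[0.0008,0,0,0,0,0],[0.0008,0,0,0,0,0],[0.0008,0,0,0,0,0],[0.0008,0,0,0,0,0],[0.0008,0,0,0,0,0]]}}

```text
t: 19.35
position: [0.603, -0.0591, 0.0729]
ee_rot: [0.003, 0.737, 0.676, -0.002]
ft_force: [-0.7, -10.3, 2.0]
finger_gap: 0.0341
gripper_force: 5.2
```

Emit:
{"api": "carry_out", "payload": {"targets": [[0.0008,0,0,0,0,0],[0.0008,0,0,0,0,0],[0.0008,0,0,0,0,0],[0.0008,0,0,0,0,0]]}}

```text
t: 19.85
position: [0.6033, -0.0561, 0.0729]
ee_rot: [0.003, 0.737, 0.676, -0.002]
ft_force: [-0.9, -9.8, 1.1]
finger_gap: 0.0341
gripper_force: 5.3
```

Travel about 66 mm now; going on in smaller steps.

Emit:
{"api": "carry_out", "payload": {"targets": [[0.0008,0,0,0,0,0],[0.0008,0,0,0,0,0],[0.0008,0,0,0,0,0]]}}

```text
t: 20.23
position: [0.6035, -0.0537, 0.0729]
ee_rot: [0.003, 0.737, 0.676, -0.002]
ft_force: [-0.6, -10.7, 1.4]
finger_gap: 0.0341
gripper_force: 5.3
```

Emit:
{"api": "carry_out", "payload": {"targets": [[0.0007,0,0,0,0,0],[0.0007,0,0,0,0,0]]}}

```text
t: 20.48
position: [0.6036, -0.0524, 0.0729]
ee_rot: [0.003, 0.737, 0.676, -0.002]
ft_force: [-0.5, -10.8, 2.1]
finger_gap: 0.0342
gripper_force: 5.3
```

Emit:
{"api": "carry_out", "payload": {"targets": [[0.0007,0,0,0,0,0],[0.0007,0,0,0,0,0]]}}

```text
t: 20.72
position: [0.6037, -0.051, 0.0729]
ee_rot: [0.003, 0.737, 0.676, -0.002]
ft_force: [-0.9, -10.4, 1.5]
finger_gap: 0.0341
gripper_force: 5.4
```

Emit:
{"api": "carry_out", "payload": {"targets": [[0.0007,0,0,0,0,0],[0.0007,0,0,0,0,0]]}}

```text
t: 20.98
position: [0.6038, -0.0496, 0.0729]
ee_rot: [0.003, 0.737, 0.676, -0.002]
ft_force: [-1.4, -10.8, 2.2]
finger_gap: 0.0343
gripper_force: 5.3
```

Emit:
{"api": "carry_out", "payload": {"targets": [[0.0006,0,0,0,0,0],[0.0006,0,0,0,0,0]]}}

```text
t: 21.22
position: [0.6041, -0.0471, 0.0729]
ee_rot: [0.002, 0.737, 0.676, -0.001]
ft_force: [0.5, -7.1, 1.6]
finger_gap: 0.0338
gripper_force: 3.7
```

```bash
cat > chk.py <<'E'
from h import *
import sys
v,u=np.mgrid[0:384,0:512]
s=manip.read_state();print(s['t'],s['position'],s['ft_force'])
a=np.array([.0872,.9962]);O=np.array([.6046,-.0289])
for n in sys.argv[1:]:
    im,d=manip.camera(n)
    P=pts(n,np.c_[u.ravel(),v.ravel()],d.ravel(),s).reshape(384,512,3)
    HY=(P[...,:2]-O)@a;HX=(P[...,:2]-O)@np.array([.9962,-.0872]);Z=P[...,2];ok=(d>0)
    m=ok&(abs(HX)<.014)&(HY>-.1)&(HY<-.05)&(Z>.052)&(Z<.075)&(im.max(2)<60)
    print(n,'block',m.sum(),np.percentile(Z[m],[10,50,90]) if m.any() else '',np.percentile(HY[m],[2,98]) if m.any() else '')
    cv2.imwrite(f'pics/k_{n}_{int(s["t"]*100)}.png',im[:,:,::-1])
    for nm,lo,hi,zt in(('fence',-.03,.012,.061),('stone',.01,.14,.068),('end',.13,.18,.061)):
        m=ok&(abs(HX)<.03)&(HY>lo)&(HY<hi)&(abs(Z-zt)<.0035)
        if m.sum()>5: print(nm,m.sum(),np.percentile(HY[m],[2,50,98]),np.percentile(HX[m],[2,98]),np.median(Z[m]))
E
python3 chk.py wrist top side
```

```text
21.225 [ 0.6041038  -0.04706308  0.07289368] [ 0.4630014  -7.11691489  1.55712748]
wrist block 1018 [0.05435218 0.06301648 0.06714707] [-0.06755052 -0.06189281]
fence 2332 [-0.02169747 -0.00193414  0.00412152] [-0.0289302   0.02910205] 0.061091434064164465
stone 25800 [0.01240549 0.05971597 0.09416543] [-0.02276424  0.02525454] 0.06703800140120693
top block 49 [0.06384647 0.06657912 0.07052264] [-0.0788778  -0.06524203]
stone 351 [0.01731871 0.06401807 0.13868906] [-0.0245091   0.02224163] 0.06766770863080085
end 89 [0.13737262 0.15980653 0.17405672] [-0.02977587  0.02974178] 0.061255655595167324
side block 0  
fence 36 [-0.02104643 -0.00831127  0.00954815] [-0.02884756  0.02875732] 0.06117683478729741
stone 522 [0.01283829 0.07939337 0.13773227] [-0.02436221  0.02444051] 0.06773502648884638
end 130 [0.14157189 0.16193343 0.16802267] [-0.02799294  0.02665248] 0.061381505175437
```

Emit:
{"api": "carry_out", "payload": {"targets": [[-0.002,0,0,0,0,0],[-0.003,0,0,0,0,0],[-0.003,0,0,0,0,0],[0,0,-0.03,0,0,0],[0,0,-0.05,0,0,0],[-0.03,0,-0.03,0,0,0],[-0.05,0,0,0,0,0],[-0.05,0,0,0,0,0],[0,0,0,0,0,0],[0,0,0,0,0,0]]}}

```text
t: 22.62
position: [0.5917, -0.1812, 0.1814]
ee_rot: [-0.001, 0.737, 0.676, 0.0]
ft_force: [0.3, 0.3, -0.1]
finger_gap: 0.0339
gripper_force: 0.0
```

```bash
python3 chk.py wrist top side
```

```text
22.625 [ 0.59170731 -0.18119026  0.18144908] [ 0.32191108  0.31426946 -0.12332168]
wrist block 615 [0.06550103 0.06690075 0.06797345] [-0.07811412 -0.06299976]
top block 0  
fence 97 [-0.00693853 -0.00086149  0.00561223] [-0.0280909   0.02777501] 0.06122456922785191
stone 861 [0.01233424 0.07419909 0.1372356 ] [-0.0240497   0.02504189] 0.06782616537988218
end 100 [0.13261064 0.15911536 0.16991205] [-0.02908991  0.02934533] 0.06192659295089553
side block 6 [0.05888706 0.06080145 0.06418904] [-0.06489588 -0.06301831]
fence 14 [-0.00491999 -0.00045707  0.01116344] [-0.02859599  0.02193917] 0.062007680908285595
stone 526 [0.01403753 0.0812791  0.13771161] [-0.02426627  0.02453663] 0.06778311893806133
end 136 [0.13672338 0.16182595 0.16820606] [-0.02835925  0.02829362] 0.0614213114867207
```

Run:
```python
import cv2,glob
t=cv2.imread(sorted(glob.glob('pics/k_top_22*'))[0]);w=cv2.imread(sorted(glob.glob('pics/k_wrist_22*'))[0])
a=cv2.resize(t[125:230,145:320],(788,310),interpolation=cv2.INTER_CUBIC)[:,:]
b=cv2.resize(w[0:150,160:350],(367,290),interpolation=cv2.INTER_CUBIC)
a=cv2.copyMakeBorder(a,0,290,0,0,cv2.BORDER_CONSTANT);a[310:600,:367]=b;cv2.imwrite('pics/fin.png',a)
```

```text
(no output)
```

View pics/fin.png

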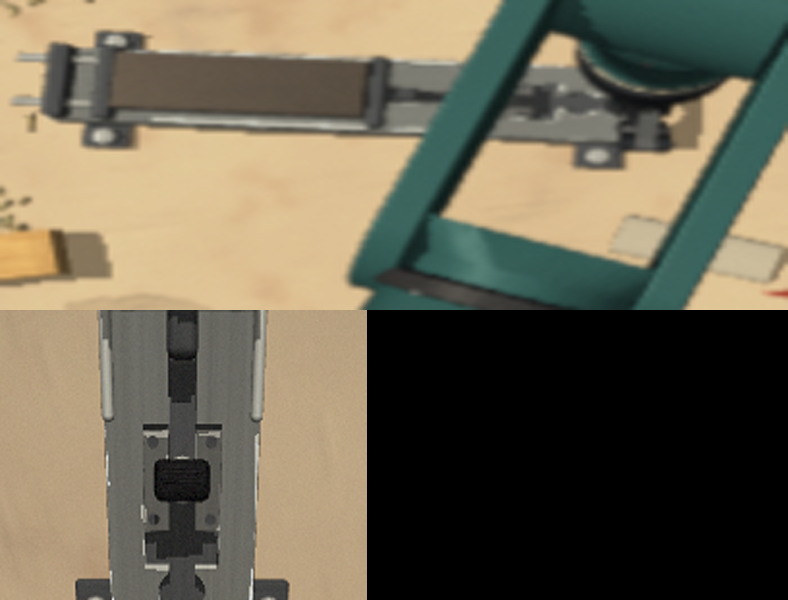

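The picture shows the stone clamped between the end stop (105,80) and the fence (375,92). The end stop's rods stick out at the far left, so it is pushed back. The block sits in the middle of the plate (182,480) and its height shows it is out.

```bash
python3 -c "
from workcell import manip
print(manip.sign_off())"
```

```text
the job is handed in; nothing more can be done
None
```

The job is handed in: the oilstone lies flat in the bed, clamped between the sliding stop and the pushed-back end stop, with the stop at about 75 mm of travel in the third hole and its button out. The cameras confirmed this before hand-in; no verdict came back.

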